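Reset the stop collar of a tube cut-off jig to a sample length

TASK

Set the length stop of the cut-off jig from the brass sample tube lying in its channel. Loosen the collar's slanted push-to-turn clamp screw (push it in, turn it anticlockwise to its other position), slide the loosened collar along the shaft until its foot gently pushes the tube fully home against the fence, then push and turn the screw back so that it clamps and springs out again, leaving foot, tube and fence touching and the other things on the bench undisturbed.

Things in the scene. Friction and masses are not known exactly. Their poses are not given: they have to be found in the camera images.
- jig: Cut-off jig, fixed to the bench: grey base 130 x 420 x 12 mm, two aluminium end blocks (46 mm in x, 26 mm in y, centres at y = -195 and +195 mm, tops at z = 68 mm) carrying a steel shaft of 16 mm diameter, parallel to the jig's y, axis 48 mm above the bench. Origin on the bench under the middle of the shaft; y along the shaft, z up, -x towards the robot.
- channel (a point): Middle of the channel's floor, jig (45, 0, 12) mm. The channel runs along the jig's y on the far side of the shaft: walls 10 mm high, 19 mm apart. Axes as the jig's.
- collar (a joint): How far the stop collar has slid along the shaft, m, 0 to 0.19; grows as it moves along the jig's -y, towards the fence. At value q the collar's middle is at jig (0, 0.135 - q, 0.048). It cannot turn on the shaft. With the screw loose it slides with about 2 N of drag; with the screw tight it is clamped and must not be forced.
- collar_mid (a point): Middle of the stop collar, on the shaft's axis: a steel cylinder of 44 mm diameter, 40 mm long along the shaft, with an arm that reaches over to the channel. A round dark drum of 31 mm radius, leaning like the screw and ending 35 mm from the shaft's axis, carries the clamp screw. Axes as the jig's.
- collar_foot (a point): Middle of the stop face of the collar's foot (15 mm wide, 12 mm thick), which hangs from the arm into the channel. The face looks along the jig's -y to the tube. The point is 22 mm above the bench, on the channel's centre line, 20 mm nearer the fence than the collar's middle. Axes as the jig's.
- screw_grip (a point): Middle of the clamp screw's black head, a bar 42 mm long (its y), 14 mm thick (its x), 34 mm high (its z), centred 68 mm from the shaft's axis when not pushed. Its z points outward along the screw's axis, which passes through the collar's middle and leans 35 degrees from vertical towards the robot: jig (-0.574, 0, 0.819). When tight the bar lies parallel to the shaft.
- screw (a joint): Angle of the clamp screw, rad: 0 = tight (its start; a little play), 1.2 = loose, growing anticlockwise as seen looking at the head from outside. A gate inside blocks turning between the two unless the head is held pushed in; at each end the head springs out again when let go and is held there. Do not strain it against the gate. Turning takes under 0.3 N m.
- screw_push (a joint): How far the screw's head is pushed in along its axis, m: 0 = sprung out, 0.008 = bottomed on a hard stop. The spring takes about 4 N to start and 9 N at the bottom. Turning is free only when pushed in by more than about 6.5 mm, so push until it bottoms (a clear rise above 9 N) and keep it pushed while turning.
- fence: Aluminium fence block, 34 mm across the channel, 20 mm along it, 30 mm high, fixed in the channel; its place along the channel differs each time. Origin on the channel's floor in the middle of the face against which the tube must stop; that face looks along +y, axes as the jig's.
- tube_mid (a point): Centre of the brass sample tube, square, 16 x 16 mm, 110 mm long along its y axis, about 90 g, lying loose in the channel between the fence and the foot. It starts 8 to 22 mm short of the fence, and slides under a few newtons.
- tube_end_fence (a point): Centre of the tube's end face that looks to the fence (-y), 55 mm from its centre.
- tube_end_stop (a point): Centre of the tube's end face that looks to the foot (+y), 55 mm from its centre.
- spare (a point): Centre of a loose spare square brass tube (16 x 16 x 140 mm) lying on the bench beyond the jig. Leave it alone.
- oil_bottle: Clear bottle, 44 mm diameter, 100 mm high, beyond the jig. Origin under its centre. Leave it alone.
- wire_spool: Steel wire spool, 52 mm diameter, 50 mm high, beyond the jig. Origin under its centre. Leave it alone.
- screwdriver: Screwdriver lying between the robot and the jig. Leave it alone.
- bead_tin: Round aluminium tin, 64 mm diameter, 28 mm high, on the robot's side of the jig. Origin under its centre. Leave it alone.
- steel_block: Square steel bench block 65 x 65 x 22 mm, on the robot's side of the jig. Origin under its centre. Leave it alone.
Things that resemble listed ones, but are neither listed nor needed, are in the scene too. What is shaped like the part that bears tube_mid but black, green or white is not meant.

How it is judged:
By the outcome, as a careful person would: the job done as asked, in the order asked, and still so for the second after the job is handed in, with the robot touching nothing.
It also fails if it takes over 48 s, if anything falls off the work surface, if the arm or the gripper's body presses on something with over 40 N, if the wrist force passes 120 N, or if a joint passes its speed limit or range.

ROBOT

A 6-joint arm with a two-finger parallel gripper is mounted at the origin on the work surface. World frame = base frame: x ahead of the robot, y to its left, z up, the work surface at z = 0. Lengths are in m, angles in rad, forces in N, time in s.
With the tool pointing down it reaches from about 0.25 to 0.725 m from the base axis. Payload 9.7 kg.
Tool frame: the origin (TCP) lies on the centre line of the jaws, within the pads' length; the fingertips stand 11 mm ahead of it and the grasp point (between the pads) lies 8 mm behind it (r.tips_ahead is the z of the fingertips in the tool frame, in m); z points along the fingers, y is the line along which they close (so a half turn about z gives the same grasp; the last joint's range is limited). The gripper opens to 85 mm and grips with 20 to 120 N. Pads are 22 mm wide; open, the fingers measure 114 mm over their backs; the gripper's body (76 mm by 85 mm) begins 54 mm behind the grasp point. The pads swing forward as they close: fully open they stand 13 mm farther back than shut.
Start: joints at [-1.265, 0.087, 0.176, 1.66, 0, 1.571], TCP at [0.166, -0.524, 0.242] pointing down, gripper open.
Joint ranges: [-3.13, 3.13], [-0.85, 1.81], [-1.15, 1.24], [-2.2, 2.28], [-1.44, 1.52], [-3.14, 3.14]. Speed limits (rad/s): [2.22, 2.22, 2.57, 3.14, 3.14, 3.14].

INTERFACE

Orientations are given as a unit quaternion [w, x, y, z].
In Python, from workcell import r gives the robot as it stands.
- The arm moves only by the tool drive_tool, never from a script. Its argument "series" is a list of rows, each a list of 3 entries, a list of its own where there are three numbers: the shift along the tool's x, y, z as a fraction of full scale, then the turn, a rotation vector about the tool's x, y, z as a fraction of full scale, then the opening, from 0 (shut) to 1 (fully open). A call has exactly 5 rows; each row is the pose to reach, as a shift and turn from the pose commanded when the call began, along the tool's axes at that moment; what a row does not reach only later rows make up. Full scale, the value 1, is 8 cm for a shift and 90 degrees for a turn. A row lasts 1/12 s, in which the tool goes at most 41.7 mm and 7.16 degrees, less where a joint would pass 70% of its speed; a pose out of reach is approached as far as the arm can. A call with a number of a shift or a turn outside -1 to 1 is refused whole. A call with a gripper value outside its range is refused whole. The fingers move at their own pace and stop on an object; "grip_force" is the grip in N (left out, the last holds). Time passes only in rows, so rows that repeat a pose let the fingers close, or fill a call up. It gives the time, the measured TCP pose, the force, the opening and the grip force at its end, in the units of the state.
- r.read_state(): the state, without advancing time (a new reading comes with each control period).
- r.snapshot(name): name is "scene" or "top" or "wrist"; returns the picture (384x512x3 uint8, red, green, blue); there is no depth.
- r.get_calibration(name): a dict with "intrinsics" (3x3 intrinsics, pixels), "dist_coeffs" ([k1, k2, p1, p2, k3] as OpenCV has them; the pictures are not rectified), "xyz" and "orientation" of the camera in the world. Camera axes: x right, y up, looking along -z (the intrinsics and any distortion apply to the point x, -y, -z); pixel columns grow to the right and rows downward; lengths in m; the calibration is good to about 2 mm. A picture is of the moment at which its call begins: read the wrist's pose just before it. get_calibration takes no time and is no camera call; for the wrist camera it gives the pose at the moment of the call.
- r.close_job(): hands the job in; it is judged then, once.
The state is a dict: "t": time; "joint_pos": joint angles; "qvel": joint speeds; "tau": joint torques, N m; "position": TCP position; "tcp_rot": TCP orientation; "force": force on the tool from outside, world axes, zero at the start; "moment": the same for the moment, N m; "gripper_width": opening from 0.0 (shut) to 1.0 (fully open); "grasp_force": force on a finger pad.
Only numpy, scipy, OpenCV 4.12 (cv2) and the standard library are available. Lean on these libraries where they do the work, as an engineer would, in place of code of your own. Each camera call takes 0.05 s, during which the arm holds its last target. There are 200 camera calls.

## Working session

There is one attempt and no reset: what is moved stays moved. The work goes in short steps, Python scripts to look and compute and a tool call to move; the robot and the scene stay as the last step left them, time stands still between calls to the robot, and variables do not carry over. Pictures are saved under pics/ and viewed, at most 10 in all, crops included, and the job is handed in when it is done.

Besides the shell and the picture viewer there is one more tool, called after "Emit:" by a JSON object that holds its "method" and its "body", one argument or row to a line. drive_tool: Moves the arm, as the interface text tells. Shift numbers are shares of 8 cm and turn numbers shares of 90 degrees, none past 1 either way. Its arguments: {"type":"object","properties":{"series":{"type":"array","items":{"type":"array"}},"grip_force":{"type":"number"}},"required":["series"]}

```bash
mkdir -p pics; ls; python3 - <<'E'
from workcell import r
import cv2
for n in ("scene","top"):
    im=r.snapshot(n); c=r.get_calibration(n)
    cv2.imwrite(f"pics/{n}0.png",cv2.resize(im[:,:,::-1],(800,600),interpolation=cv2.INTER_CUBIC))
    print(n,c)
s=r.read_state(); print(s)
E
```

```text
pics
scene {'intrinsics': array([[348.47724206,   0.        , 260.23789051],
       [  0.        , 348.47724206, 192.86022918],
       [  0.        ,   0.        ,   1.        ]]), 'dist_coeffs': array([-0.01188849,  0.        ,  0.        ,  0.        ,  0.        ]), 'xyz': array([ 1.05180754, -0.23708089,  0.56581391]), 'orientation': array([0.78716982, 0.32757039, 0.19234184, 0.48586617])}
top {'intrinsics': array([[472.54231296,   0.        , 254.52185626],
       [  0.        , 472.54231296, 190.76601533],
       [  0.        ,   0.        ,   1.        ]]), 'dist_coeffs': array([0.02836255, 0.        , 0.        , 0.        , 0.        ]), 'xyz': array([ 0.50118703, -0.00618772,  1.05307827]), 'orientation': array([ 0.70773947,  0.04750073, -0.03398345, -0.70405514])}
{'t': 0.1, 'joint_pos': array([-1.26500087e+00,  8.73888493e-02,  1.75226177e-01,  1.65981385e+00,
       -5.66923698e-07,  1.57079262e+00]), 'qvel': array([-0.00185411, -0.00245779,  0.00199432, -0.00101476, -0.00047224,
       -0.00111636]), 'tau': array([-8.65132024e-04, -5.21560764e+01,  4.65652907e+01,  1.59315375e-02,
       -9.73678823e-06, -5.97457444e-06]), 'position': array([ 0.16551957, -0.52429812,  0.24166946]), 'tcp_rot': array([-5.83169962e-04,  9.88333441e-01,  1.52304499e-01, -9.01524516e-05]), 'force': array([-0.60902155, -0.38628424, -0.21323864]), 'moment': array([ 0.07674576, -0.05568009, -0.0321955 ]), 'grasp_force': 0.0, 'gripper_width': 1.0014828891294945}
```

View pics/top0.png

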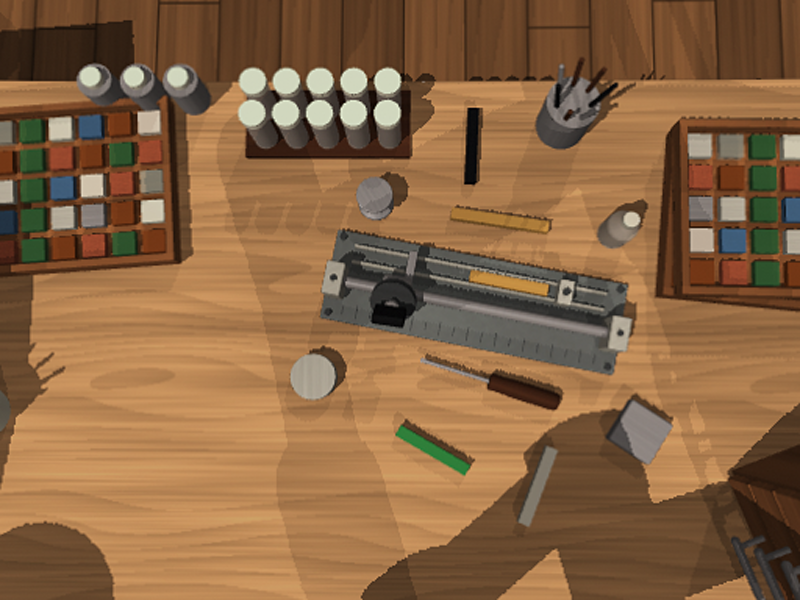

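View pics/scene0.png

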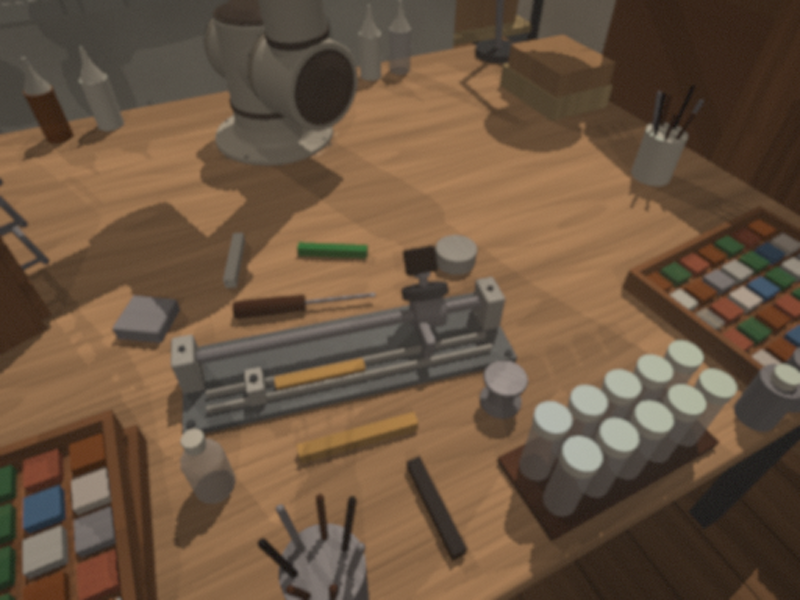

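Top view: the brass tube in the channel is at (508,283) and is the sample. The spare at (500,219) is on the bench, and the black (472,146), green (433,448) and grey (537,487) bars are decoys. The fence is at (567,291), the black screw head at (388,315), and the end blocks at (333,277) and (620,332). I'll check this in an enlarged crop.

```bash
python3 - <<'E'
from workcell import r
import cv2
im=r.snapshot("top")[:,:,::-1]
cv2.imwrite("pics/top1.png",cv2.resize(im[140:245,205:410],(800,410),interpolation=cv2.INTER_CUBIC))
E
```

```text
(no output)
```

View pics/top1.png

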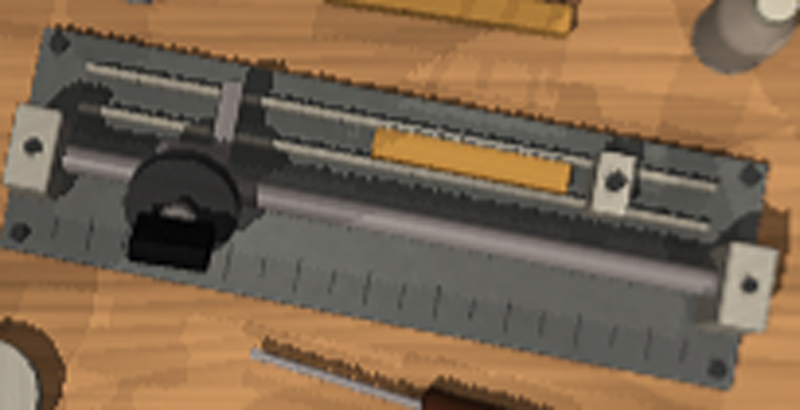

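The crop confirms it: the brass tube sits in the channel at (470,160), left of the fence at (613,183). The block holes are at (33,146) and (749,285), and the head at (172,238).

```bash
cat > h.py <<'E'
import numpy as np, cv2
from scipy.spatial.transform import Rotation as R
from workcell import r
def Q(q): return R.from_quat([q[1],q[2],q[3],q[0]])
def ray(c,uv):
    p=cv2.undistortPoints(np.array([[uv]],float),c["intrinsics"],c["dist_coeffs"])[0,0]
    return c["xyz"],Q(c["orientation"]).apply([p[0],-p[1],-1])
def onz(c,uv,z):
    o,d=ray(c,uv); return o+d*(z-o[2])/d[2]
def proj(c,P):
    q=Q(c["orientation"]).inv().apply(np.atleast_2d(P)-c["xyz"])*[1,-1,-1]
    return cv2.projectPoints(q,np.zeros(3),np.zeros(3),c["intrinsics"],c["dist_coeffs"])[0][:,0]
E
python3 - <<'E'
from h import *
from scipy.optimize import least_squares
c=r.get_calibration("top")
px=lambda u,v:(205+(u+.5)/3.902-.5,140+(v+.5)/3.905-.5)
uv=[px(*p) for p in [(33,146),(749,285),(47,27),(768,162),(730,388),(3,248)]]
J=np.array([[0,.195,.068],[0,-.195,.068],[.065,.21,.012],[.065,-.21,.012],[-.065,-.21,.012],[-.065,.21,.012]])
W=lambda p,J:np.c_[J[:,:2]@np.array([[np.cos(p[2]),np.sin(p[2])],[-np.sin(p[2]),np.cos(p[2])]])+p[:2],J[:,2]]
s=least_squares(lambda p:(proj(c,W(p,J))-uv).ravel(),[.5,0,-.2])
p=s.x; print(p,np.degrees(p[2]),s.fun.round(1))
np.save("jig.npy",p)
M=np.array([[np.cos(p[2]),-np.sin(p[2])],[np.sin(p[2]),np.cos(p[2])]])
tj=lambda u,v,z:np.r_[M.T@(onz(c,px(u,v),z)[:2]-p[:2]),z].round(4)
print("tube",tj(374,141,.028),tj(570,179,.028),"fence",tj(595,180,.042))
print("arm",tj(229,110,.055),"head",tj(173,225,.118),tj(136,212,.118),tj(212,226,.118))
print("drum",tj(128,195,.06),tj(240,205,.06))
for q in (.04,.06,.08):
    print(q,[ (((u-204.5)*3.902-.5).round(),((v-139.5)*3.905-.5).round()) for u,v in proj(c,W(p,np.array([[-.574*.085,.135-q,.048+.819*.085],[-.574*.035,.135-q,.048+.819*.035]])))])
E
```

```text
[ 0.6150713  -0.09203783 -0.18642961] -10.68163007690172 [ 0.5 -3.3  1.  -3.9 -1.1  1.5  0.4  2.   0.7  2.4 -1.6  1.6]
tube [0.0366 0.0125 0.028 ] [ 0.0361 -0.0984  0.028 ] fence [ 0.0359 -0.1097  0.042 ]
arm [0.0342 0.0948 0.055 ] head [-0.0397  0.1096  0.118 ] [-0.0367  0.1295  0.118 ] [-0.0364  0.09    0.118 ]
drum [-0.0228  0.1396  0.06  ] [-0.0166  0.0789  0.06  ]
0.04 [(np.float64(198.0), np.float64(248.0)), (np.float64(209.0), np.float64(202.0))]
0.06 [(np.float64(236.0), np.float64(255.0)), (np.float64(246.0), np.float64(209.0))]
0.08 [(np.float64(275.0), np.float64(263.0)), (np.float64(283.0), np.float64(216.0))]
```

```bash
cat > fit.py <<'E'
from h import *
from scipy.optimize import least_squares
c=r.get_calibration("top")
px=lambda u,v:(205+(u+.5)/3.902-.5,140+(v+.5)/3.905-.5)
uv=[px(*p) for p in [(33,146),(749,285),(47,27),(768,162),(730,388),(3,248)]]
J=np.array([[0,.195,.068],[0,-.195,.068],[.065,.21,.012],[.065,-.21,.012],[-.065,-.21,.012],[-.065,.21,.012]])
def W(p,J):
    return np.c_[J[:,:2]@np.array([[np.cos(p[2]),np.sin(p[2])],[-np.sin(p[2]),np.cos(p[2])]])+p[:2],J[:,2]]
def f(p):
    K=J.copy(); K[2:,0]+=p[3]; return (proj(c,W(p,K))-uv).ravel()
s=least_squares(f,[.5,0,-.2,0])
p=s.x; print(p,np.degrees(p[2]),s.fun.round(1))
np.save("jig.npy",p)
M=np.array([[np.cos(p[2]),-np.sin(p[2])],[np.sin(p[2]),np.cos(p[2])]])
tj=lambda u,v,z:np.r_[M.T@(onz(c,px(u,v),z)[:2]-p[:2]),z].round(4)
print("tube",tj(374,141,.028),tj(570,179,.028),"fence",tj(595,180,.042))
print("arm",tj(229,110,.055),"head bot edge",tj(130,260,.108),tj(208,270,.108),"head top edge",tj(136,212,.125),tj(212,226,.125))
print("drum",tj(128,195,.075),tj(240,205,.075))
print(r.get_calibration("wrist"))
E
python3 fit.py
```

```text
[ 0.60746048 -0.09060203 -0.1864589   0.01205921] -10.68330776460768 [-0.2  0.2  0.4 -0.2 -0.8 -0.4  0.7  0.1  1.   0.4 -1.2 -0.3]
tube [0.0444 0.0125 0.028 ] [ 0.0439 -0.0984  0.028 ] fence [ 0.0437 -0.1097  0.042 ]
arm [0.0419 0.0948 0.055 ] head bot edge [-0.0529  0.1284  0.108 ] [-0.0503  0.088   0.108 ] head top edge [-0.0296  0.129   0.125 ] [-0.0293  0.0898  0.125 ]
drum [-0.0166  0.1385  0.075 ] [-0.0106  0.0787  0.075 ]
{'intrinsics': array([[333.64887876,   0.        , 249.88695463],
       [  0.        , 333.64887876, 195.59942404],
       [  0.        ,   0.        ,   1.        ]]), 'dist_coeffs': array([0.01160956, 0.        , 0.        , 0.        , 0.        ]), 'xyz': array([ 0.23581169, -0.50168736,  0.37368991]), 'orientation': array([ 0.79785376, -0.11771302,  0.0874556 , -0.58474315])}
```

```bash
cat >> h.py <<'E'
p=np.load("jig.npy"); Rj=R.from_euler("z",p[2]); O=np.r_[p[:2],0]
w=lambda v:O+Rj.apply(v); tojig=lambda v:Rj.inv().apply(np.asarray(v)-O)
s35,c35=np.sin(np.radians(35)),np.cos(np.radians(35)); A=np.array([-s35,0,c35])
T0=Rj*R.from_matrix(np.array([[0,1,0],[c35,0,s35],[s35,0,-c35]]).T)
def tcp(y,d):  # TCP (world) for collar at jig y and grasp point d from the shaft axis
    return w(np.array([0,y,.048])+A*(d-.008))
def rel(pos,rot,tp,tr):
    return (rot.inv().apply(tp-pos)/.08).round(3),((rot.inv()*tr).as_rotvec()/(np.pi/2)).round(3)
def step(pos,rot,s,t): return pos+rot.apply(np.array(s)*.08),rot*R.from_rotvec(np.array(t)*np.pi/2)
def show():
    s=r.read_state(); rot=Q(s["tcp_rot"]); j=tojig(s["position"])
    e=(T0.inv()*rot).as_rotvec(degrees=True)
    F=Rj.inv().apply(s["force"])
    print("t",round(s["t"],2),"jig pos mm",(j*1e3).round(1),"d",round((j-[0,0,.048])@A*1e3+8,1),"rot err",e.round(1),"F jig",F.round(1),"F along a",round(F@A,1),"M",s["moment"].round(2),"grip",round(s["gripper_width"],3),round(s["grasp_force"],1),"q",s["joint_pos"].round(2))
    return s["position"],rot
E
python3 - <<'E'
from h import *
pos,rot=show()
from scipy.spatial.transform import Slerp
tp=tcp(.109,.17); print("target",tp)
n=6; S=Slerp([0,1],R.concatenate([rot,T0])); P0=pos; pp,rr=pos,rot
for k in range(1,n+1):
    f=k/n; s,t=rel(pp,rr,P0+(tp-P0)*f,S(f)); print(s.tolist(),t.tolist()); pp,rr=step(pp,rr,s,t)
E
```

```text
t 0.15 jig pos mm [-353.9 -508.1  241.7] d 369.7 rot err [ 31.6 -18.8  59.8] F jig [-0.   0.3  0.7] F along a 0.6 M [ 0.07  0.   -0.06] grip 0.995 0.0 q [-1.26  0.09  0.18  1.66 -0.    1.57]
target [0.53635814 0.03373408 0.18070263]
[1.087, -0.876, 0.128] [-0.058, 0.035, -0.111]
[1.216, -0.686, 0.12] [-0.059, 0.035, -0.111]
[1.311, -0.476, 0.136] [-0.058, 0.034, -0.11]
[1.367, -0.259, 0.174] [-0.059, 0.035, -0.111]
[1.381, -0.037, 0.236] [-0.058, 0.035, -0.111]
[1.354, 0.176, 0.318] [-0.059, 0.035, -0.11]
```

```bash
cat > plan.py <<'E'
from h import *
from scipy.spatial.transform import Slerp
def plan(tp,tr,n,dec=2):
    pos,rot=show(); S=Slerp([0,1],R.concatenate([rot,tr])); pp,rr=pos,rot
    for k in range(1,n+1):
        f=k/n; s,t=rel(pp,rr,pos+(tp-pos)*f,S(f)); s,t=s.round(dec),t.round(dec); print(s.tolist(),t.tolist()); pp,rr=step(pp,rr,s,t)
E
python3 -c "
from plan import *
plan(tcp(.109,.17),T0,9)"
```

```text
t 0.15 jig pos mm [-353.9 -508.1  241.7] d 369.7 rot err [ 31.6 -18.8  59.8] F jig [-0.   0.3  0.7] F along a 0.6 M [ 0.07  0.   -0.06] grip 0.995 0.0 q [-1.26  0.09  0.18  1.66 -0.    1.57]
[0.72, -0.58, 0.08] [-0.04, 0.02, -0.07]
[0.79, -0.51, 0.08] [-0.04, 0.03, -0.08]
[0.83, -0.41, 0.08] [-0.04, 0.02, -0.07]
[0.88, -0.32, 0.09] [-0.04, 0.02, -0.08]
[0.9, -0.22, 0.1] [-0.04, 0.03, -0.07]
[0.92, -0.12, 0.13] [-0.03, 0.02, -0.07]
[0.92, -0.02, 0.16] [-0.04, 0.02, -0.08]
[0.91, 0.07, 0.19] [-0.04, 0.03, -0.07]
[0.89, 0.16, 0.24] [-0.04, 0.02, -0.07]
```

Emit:
{"method": "drive_tool", "body": {
  "series": [
    [[0.14,-0.12,0.02],[-0.01,0.005,-0.015],1],
    [[0.29,-0.23,0.03],[-0.015,0.01,-0.03],1],
    [[0.43,-0.35,0.05],[-0.025,0.01,-0.04],1],
    [[0.58,-0.46,0.06],[-0.03,0.015,-0.055],0.8],
    [[0.72,-0.58,0.08],[-0.04,0.02,-0.07],0.7]
  ]
}}

```text
t: 0.57
position: [0.207, -0.4623, 0.2355]
tcp_rot: [0.029, 0.978, 0.207, 0.02]
force: [-0.8, -0.4, 0.2]
gripper_width: 0.747
grasp_force: 0.0
```

Emit:
{"method": "drive_tool", "body": {
  "series": [
    [[0.16,-0.1,0.02],[-0.01,0.005,-0.015],0.7],
    [[0.32,-0.2,0.03],[-0.015,0.01,-0.03],0.7],
    [[0.47,-0.31,0.05],[-0.025,0.015,-0.045],0.7],
    [[0.63,-0.41,0.06],[-0.03,0.02,-0.06],0.7],
    [[0.79,-0.51,0.08],[-0.04,0.03,-0.08],0.7]
  ]
}}

```text
t: 0.98
position: [0.2486, -0.3996, 0.2284]
tcp_rot: [0.056, 0.961, 0.268, 0.048]
force: [0.6, -0.1, 0.9]
gripper_width: 0.701
grasp_force: 0.0
```

Emit:
{"method": "drive_tool", "body": {
  "series": [
    [[0.17,-0.08,0.02],[-0.01,0.005,-0.015],0.7],
    [[0.33,-0.16,0.03],[-0.015,0.01,-0.03],0.7],
    [[0.5,-0.25,0.05],[-0.025,0.01,-0.04],0.7],
    [[0.66,-0.33,0.06],[-0.03,0.015,-0.055],0.7],
    [[0.83,-0.41,0.08],[-0.04,0.02,-0.07],0.7]
  ]
}}

```text
t: 1.4
position: [0.2892, -0.3379, 0.2219]
tcp_rot: [0.084, 0.941, 0.319, 0.068]
force: [-0.1, 0.7, 0.5]
gripper_width: 0.701
grasp_force: 0.0
```

Tracks well; continuing.

Emit:
{"method": "drive_tool", "body": {
  "series": [
    [[0.18,-0.06,0.02],[-0.01,0.005,-0.015],0.7],
    [[0.35,-0.13,0.03],[-0.015,0.01,-0.03],0.7],
    [[0.53,-0.19,0.05],[-0.025,0.01,-0.045],0.7],
    [[0.7,-0.26,0.07],[-0.03,0.015,-0.06],0.7],
    [[0.88,-0.32,0.09],[-0.04,0.02,-0.08],0.7]
  ]
}}

```text
t: 1.82
position: [0.3308, -0.2755, 0.2149]
tcp_rot: [0.113, 0.915, 0.377, 0.088]
force: [0.7, 0.1, 0.3]
gripper_width: 0.699
grasp_force: 0.0
```

Emit:
{"method": "drive_tool", "body": {
  "series": [
    [[0.18,-0.04,0.02],[-0.01,0.005,-0.015],0.7],
    [[0.36,-0.09,0.04],[-0.015,0.01,-0.03],0.7],
    [[0.54,-0.13,0.06],[-0.025,0.015,-0.04],0.7],
    [[0.72,-0.18,0.08],[-0.03,0.02,-0.055],0.7],
    [[0.9,-0.22,0.1],[-0.04,0.03,-0.07],0.7]
  ]
}}

```text
t: 2.23
position: [0.3716, -0.2134, 0.2079]
tcp_rot: [0.137, 0.887, 0.426, 0.115]
force: [-0.0, -1.0, -0.2]
gripper_width: 0.702
grasp_force: 0.0
```

Emit:
{"method": "drive_tool", "body": {
  "series": [
    [[0.18,-0.02,0.03],[-0.01,0.005,-0.015],0.7],
    [[0.37,-0.05,0.05],[-0.015,0.01,-0.03],0.7],
    [[0.55,-0.07,0.08],[-0.02,0.01,-0.04],0.7],
    [[0.74,-0.1,0.1],[-0.025,0.015,-0.055],0.7],
    [[0.92,-0.12,0.13],[-0.03,0.02,-0.07],0.7]
  ]
}}

```text
t: 2.65
position: [0.4129, -0.1512, 0.2013]
tcp_rot: [0.158, 0.857, 0.473, 0.131]
force: [-0.7, -0.6, -0.1]
gripper_width: 0.702
grasp_force: 0.0
```

```bash
python3 -c "
from plan import *
plan(tcp(.109,.17),T0,3)"
```

```text
t 2.65 jig pos mm [-179.9  -95.6  201.3] d 236.8 rot err [10.8 -6.3 20.1] F jig [-0.6 -0.7 -0.1] F along a 0.3 M [ 0.18  0.31 -0.  ] grip 0.702 0.0 q [-0.34 -0.61 -0.53  1.25 -0.01  1.79]
[0.92, -0.02, 0.16] [-0.04, 0.02, -0.07]
[0.91, 0.06, 0.19] [-0.04, 0.03, -0.08]
[0.88, 0.16, 0.23] [-0.04, 0.02, -0.07]
```

Emit:
{"method": "drive_tool", "body": {
  "series": [
    [[0.18,0,0.03],[-0.01,0.005,-0.015],0.7],
    [[0.37,-0.01,0.06],[-0.015,0.01,-0.03],0.7],
    [[0.55,-0.01,0.1],[-0.025,0.01,-0.04],0.7],
    [[0.74,-0.02,0.13],[-0.03,0.015,-0.055],0.7],
    [[0.92,-0.02,0.16],[-0.04,0.02,-0.07],0.7]
  ]
}}

```text
t: 3.07
position: [0.4547, -0.0896, 0.1944]
tcp_rot: [0.184, 0.822, 0.518, 0.15]
force: [0.9, -0.4, -0.4]
gripper_width: 0.7
grasp_force: 0.0
```

Emit:
{"method": "drive_tool", "body": {
  "series": [
    [[0.18,0.01,0.04],[-0.01,0.005,-0.015],0.7],
    [[0.36,0.02,0.08],[-0.015,0.01,-0.03],0.7],
    [[0.55,0.04,0.11],[-0.025,0.02,-0.05],0.7],
    [[0.73,0.05,0.15],[-0.03,0.025,-0.065],0.7],
    [[0.91,0.06,0.19],[-0.04,0.03,-0.08],0.7]
  ]
}}

```text
t: 3.48
position: [0.4957, -0.028, 0.1874]
tcp_rot: [0.206, 0.778, 0.568, 0.174]
force: [0.4, -1.8, 0.0]
gripper_width: 0.705
grasp_force: 0.0
```

Emit:
{"method": "drive_tool", "body": {
  "series": [
    [[0.18,0.03,0.05],[-0.01,0.005,-0.015],0.7],
    [[0.35,0.06,0.09],[-0.015,0.01,-0.03],0.7],
    [[0.53,0.1,0.14],[-0.025,0.01,-0.04],0.7],
    [[0.7,0.13,0.18],[-0.03,0.015,-0.055],0.7],
    [[0.88,0.16,0.23],[-0.04,0.02,-0.07],0.7]
  ]
}}

```text
t: 3.9
position: [0.5362, 0.0335, 0.1808]
tcp_rot: [0.231, 0.736, 0.607, 0.192]
force: [0.9, 0.4, -0.9]
gripper_width: 0.701
grasp_force: 0.0
```

```bash
python3 -c "
from plan import *
show(); c=r.get_calibration('wrist'); im=r.snapshot('wrist')
cv2.imwrite('pics/w1.png',cv2.resize(im[:,:,::-1],(800,600),interpolation=cv2.INTER_CUBIC))
import pickle; pickle.dump(c,open('w1.pkl','wb'))
H=lambda y,x,z:w(np.array([0,y,.048])+A*(.068+z)+np.array([c35,0,s35])*x)
P=[H(.109+dy,x,.017) for dy in(-.021,.021) for x in(-.007,.007)]
print(proj(c,P)*1.5625+.28)
plan(tcp(.109,.17),T0,1)"
```

```text
t 3.9 jig pos mm [-93.  108.7 180.8] d 170.2 rot err [ 0.  -0.   0.3] F jig [ 0.8  0.5 -0.9] F along a -1.2 M [ 0.09  0.51 -0.03] grip 0.701 0.0 q [ 0.16 -0.53 -0.59  0.93 -0.2   1.87]
[[375.54809176 375.60943734]
 [407.59972931 375.47780133]
 [374.1811027  282.33400202]
 [408.03620638 282.17862541]]
t 3.95 jig pos mm [-92.7 110.2 180. ] d 169.3 rot err [-0.   0.1  0.1] F jig [-1.5 -0.5 -1.5] F along a -0.4 M [ 0.07  0.52 -0.01] grip 0.701 0.0 q [ 0.17 -0.53 -0.59  0.92 -0.2   1.87]
[-0.01, 0.0, -0.01] [0.0, -0.0, -0.0]
```

View pics/w1.png

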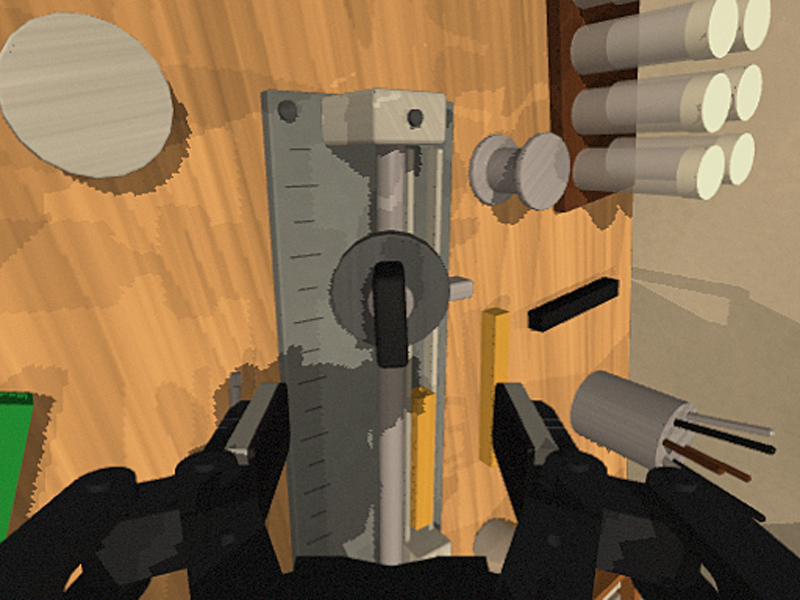

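```bash
python3 -c "
import cv2
im=cv2.imread('pics/w1.png')
cv2.imwrite('pics/w1c.png',cv2.convertScaleAbs(cv2.resize(im[215:385,310:480],(600,600),interpolation=cv2.INTER_CUBIC),alpha=2.5,beta=15))"
```

```text
(no output)
```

View pics/w1c.png

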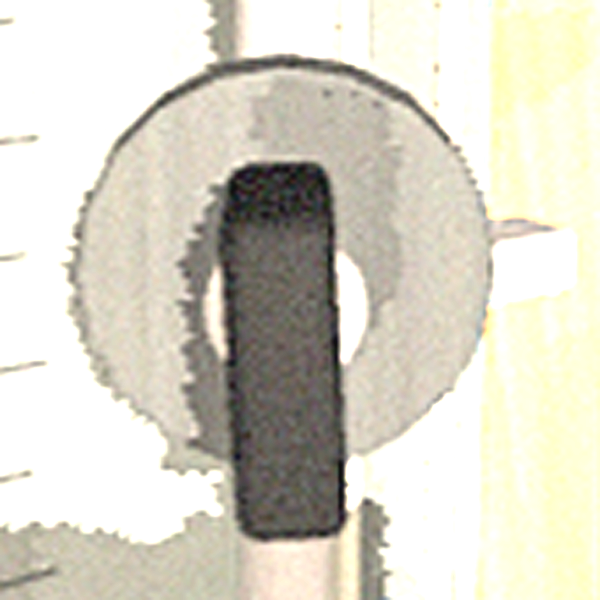

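The enlarged crop shows the head's top face centred at (287,380), about 2.8 mm further along +y than I assumed. The bar is rotated about 3° anticlockwise, which is the play. Descending over it.

Emit:
{"method": "drive_tool", "body": {
  "series": [
    [[0.01,0,0.12],[0,0,-0.01],0.6],
    [[0.02,0,0.26],[0,0,-0.02],0.6],
    [[0.03,0,0.4],[0,0,-0.03],0.6],
    [[0.03,0,0.54],[0,0,-0.03],0.6],
    [[0.03,0,0.65],[0,0,-0.03],0.6]
  ]
}}

```text
t: 4.37
position: [0.5656, 0.0288, 0.1369]
tcp_rot: [0.235, 0.722, 0.624, 0.186]
force: [-0.6, 0.0, 0.9]
gripper_width: 0.602
grasp_force: 0.0
```

Emit:
{"method": "drive_tool", "body": {
  "series": [
    [[0,0,0.14],[0,0,0],0.6],
    [[0,0,0.28],[0,0,0],0.6],
    [[0,0,0.4],[0,0,0],0.6],
    [[0,0,0.5],[0,0,0],0.6],
    [[0,0,0.57],[0,0,0],0.6]
  ]
}}

```text
t: 4.78
position: [0.5915, 0.0242, 0.0998]
tcp_rot: [0.235, 0.722, 0.624, 0.186]
force: [-0.5, 0.8, 0.1]
gripper_width: 0.603
grasp_force: 0.0
```

```bash
python3 -c "
from plan import *
show(); im=r.snapshot('wrist')
cv2.imwrite('pics/w2.png',cv2.convertScaleAbs(cv2.resize(im[150:,100:400,::-1],(768,600),interpolation=cv2.INTER_CUBIC),alpha=2,beta=10))
show()"
```

```text
t 4.78 jig pos mm [-37.  109.9  99.8] d 71.7 rot err [ 0.1 -0.1 -2.4] F jig [-0.6  0.7  0.1] F along a 0.4 M [ 0.13  0.52 -0.02] grip 0.603 0.0 q [ 0.12 -0.36 -0.64  0.7  -0.18  1.79]
t 4.83 jig pos mm [-37.1 109.9  99.1] d 71.1 rot err [ 0.1 -0.1 -2.4] F jig [-1.6 -0.2 -0.7] F along a 0.3 M [ 0.07  0.61 -0.03] grip 0.598 0.0 q [ 0.12 -0.36 -0.64  0.7  -0.18  1.79]
```

View pics/w2.png

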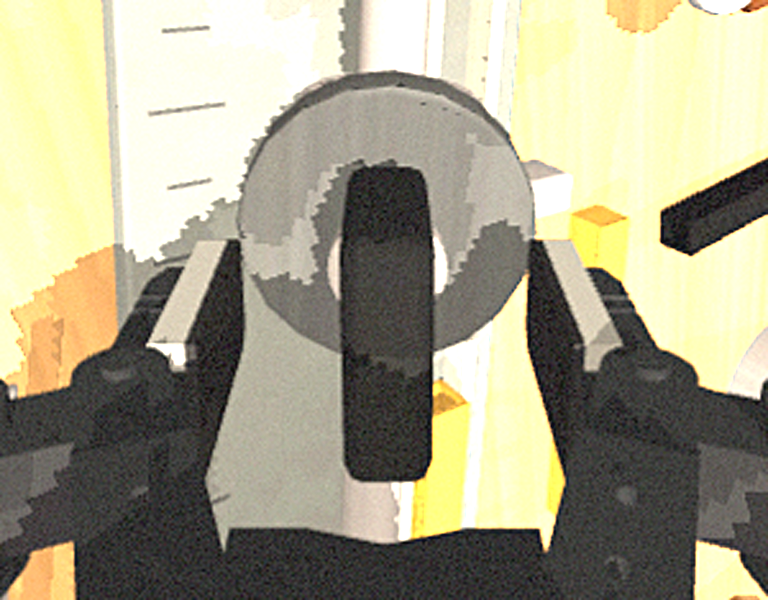

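The bar is centred between the jaws (387 against a midline of 386). Its top face spans rows 242–480.

```bash
python3 -c "
from plan import *
c=r.get_calibration('wrist')
for y in (.109,.111,.113):
  q=proj(c,[w(np.array([0,y+e,.048])+A*.085) for e in (-.021,.021)]); print(y,((q-[100,150])*2.56).round(0).tolist())"
```

```text
0.109 [[385.0, 504.0], [397.0, 259.0]]
0.111 [[386.0, 493.0], [398.0, 246.0]]
0.113 [[386.0, 482.0], [399.0, 233.0]]
```

Emit:
{"method": "drive_tool", "body": {
  "series": [
    [[0.03,0,0],[0,0,0],0.6],
    [[0.03,0,0],[0,0,0],0.4],
    [[0.03,0,0],[0,0,0],0.2],
    [[0.03,0,0],[0,0,0],0.05],
    [[0.03,0,0],[0,0,0],0.05]
  ],
  "grip_force": 50
}}

```text
t: 5.25
position: [0.5916, 0.0273, 0.1013]
tcp_rot: [0.235, 0.722, 0.624, 0.187]
force: [-2.6, 0.9, 1.3]
gripper_width: 0.153
grasp_force: 50.7
```

```bash
python3 -c "
from plan import *
show()"
```

```text
t 5.25 jig pos mm [-37.4 112.9 101.3] d 73.1 rot err [ 0.  -0.  -2.4] F jig [-2.7  0.4  1.3] F along a 2.6 M [0.2  0.79 0.12] grip 0.153 50.7 q [ 0.13 -0.36 -0.64  0.71 -0.18  1.79]
```

Emit:
{"method": "drive_tool", "body": {
  "series": [
    [[0,0,0.02],[0,0,0],0.05],
    [[0,0,0.04],[0,0,0],0.05],
    [[0,0,0.06],[0,0,0],0.05],
    [[0,0,0.08],[0,0,0],0.05],
    [[0,0,0.09],[0,0,0],0.05]
  ]
}}

```text
t: 5.67
position: [0.5958, 0.0265, 0.0954]
tcp_rot: [0.235, 0.721, 0.624, 0.187]
force: [-6.8, 1.1, 4.5]
gripper_width: 0.154
grasp_force: 51.6
```

```bash
python3 -c "
from plan import *
show()"
```

```text
t 5.67 jig pos mm [-33.2 112.9  95.4] d 65.9 rot err [ 0.  -0.  -2.4] F jig [-6.9 -0.1  4.5] F along a 7.7 M [0.18 1.11 0.14] grip 0.154 51.6 q [ 0.13 -0.35 -0.64  0.69 -0.18  1.79]
```

Emit:
{"method": "drive_tool", "body": {
  "series": [
    [[0,0,0.01],[0,0,0],0.05],
    [[0,0,0.02],[0,0,0],0.05],
    [[0,0,0.03],[0,0,0],0.05],
    [[0,0,0.03],[0,0,0],0.05],
    [[0,0,0.03],[0,0,0],0.05]
  ]
}}

```text
t: 6.08
position: [0.5966, 0.0265, 0.0949]
tcp_rot: [0.235, 0.721, 0.624, 0.187]
force: [-28.0, 3.1, 21.6]
gripper_width: 0.154
grasp_force: 55.3
```

```bash
python3 -c "
from plan import *
show()"
```

```text
t 6.08 jig pos mm [-32.4 113.   94.9] d 65.0 rot err [ 0.  -0.  -2.4] F jig [-28.1  -2.1  21.6] F along a 33.8 M [ 0.14  3.05 -0.26] grip 0.154 55.3 q [ 0.13 -0.34 -0.64  0.69 -0.18  1.79]
```

Emit:
{"method": "drive_tool", "body": {
  "series": [
    [[0,0,-0.01],[0,0,-0.04],0.05],
    [[0,0,-0.01],[0,0,-0.11],0.05],
    [[0,0,-0.01],[0,0,-0.18],0.05],
    [[0,0,-0.01],[0,0,-0.25],0.05],
    [[0,0,-0.01],[0,0,-0.3],0.05]
  ]
}}

```text
t: 6.5
position: [0.5958, 0.0264, 0.0944]
tcp_rot: [0.272, 0.554, 0.777, 0.126]
force: [-22.8, 2.4, 15.1]
gripper_width: 0.158
grasp_force: 54.0
```

```bash
python3 -c "
from plan import *
show()"
```

```text
t 6.5 jig pos mm [-33.1 112.8  94.4] d 65.0 rot err [  0.1  -0.  -29.7] F jig [-22.9  -1.8  15.1] F along a 25.5 M [ 0.15  2.83 -0.29] grip 0.158 54.0 q [ 0.13 -0.34 -0.64  0.69 -0.18  1.31]
```

Emit:
{"method": "drive_tool", "body": {
  "series": [
    [[0,0,0],[0,0,-0.07],0.05],
    [[0,0,0],[0,0,-0.14],0.05],
    [[0,0,0],[0,0,-0.21],0.05],
    [[0,0,0],[0,0,-0.28],0.05],
    [[0,0,0],[0,0,-0.35],0.05]
  ]
}}

```text
t: 6.92
position: [0.5954, 0.0263, 0.094]
tcp_rot: [0.296, 0.322, 0.898, 0.047]
force: [-25.6, 2.5, 15.3]
gripper_width: 0.156
grasp_force: 54.4
```

Emit:
{"method": "drive_tool", "body": {
  "series": [
    [[0,0,0],[0,0,-0.02],0.05],
    [[0,0,0],[0,0,-0.04],0.05],
    [[0,0,0],[0,0,-0.06],0.05],
    [[0,0,0],[0,0,-0.07],0.05],
    [[0,0,0],[0,0,-0.07],0.05]
  ]
}}

```text
t: 7.33
position: [0.5953, 0.0264, 0.094]
tcp_rot: [0.298, 0.274, 0.914, 0.031]
force: [-25.1, 2.7, 16.7]
gripper_width: 0.155
grasp_force: 54.4
```

```bash
python3 -c "
from plan import *
show()"
```

```text
t 7.33 jig pos mm [-33.6 112.8  94. ] d 64.9 rot err [  0.2   0.1 -67.3] F jig [-25.1  -2.   16.7] F along a 28.1 M [ 0.18  3.32 -0.27] grip 0.155 54.4 q [ 0.13 -0.34 -0.64  0.69 -0.18  0.66]
```

Emit:
{"method": "drive_tool", "body": {
  "series": [
    [[0,0,-0.02],[0,0,-0.01],0.05],
    [[0,0,-0.04],[0,0,-0.01],0.05],
    [[0,0,-0.07],[0,0,-0.01],0.05],
    [[0,0,-0.1],[0,0,-0.01],0.05],
    [[0,0,-0.12],[0,0,-0.01],0.05]
  ]
}}

```text
t: 7.75
position: [0.5903, 0.0273, 0.1008]
tcp_rot: [0.298, 0.268, 0.916, 0.029]
force: [2.9, -1.0, -10.3]
gripper_width: 0.154
grasp_force: 49.0
```

```bash
python3 -c "
from plan import *
P,rot=show()
print(rot.inv().apply(Rj.apply([0,-1,0])), rot.inv().apply(Rj.apply([1,0,0])),rot.inv().apply(Rj.apply(A)))"
```

```text
t 7.75 jig pos mm [-38.8 112.7 100.8] d 73.5 rot err [  0.2   0.1 -68.1] F jig [  3.1  -0.5 -10.3] F along a -10.2 M [0.29 1.37 0.07] grip 0.154 49.0 q [ 0.13 -0.36 -0.64  0.71 -0.18  0.64]
[-3.72966022e-01 -9.27844658e-01  7.98625996e-04] [-0.76144577  0.30657021  0.57115239] [ 0.00244479 -0.00184346 -0.99999531]
```

Emit:
{"method": "drive_tool", "body": {
  "series": [
    [[-0.01,-0.03,0.004],[0,0,0],0.05],
    [[-0.045,-0.11,0.004],[0,0,0],0.05],
    [[-0.09,-0.22,0.004],[0,0,0],0.05],
    [[-0.13,-0.33,0.004],[0,0,0],0.05],
    [[-0.168,-0.418,0.004],[0,0,0],0.05]
  ]
}}

```text
t: 8.17
position: [0.5839, -0.0083, 0.1004]
tcp_rot: [0.298, 0.268, 0.916, 0.029]
force: [-7.3, 3.6, -0.1]
gripper_width: 0.154
grasp_force: 51.6
```

```bash
python3 -c "
from plan import *
show()"
```

```text
t 8.17 jig pos mm [-38.5  76.5 100.4] d 73.0 rot err [  0.1   0.1 -68.1] F jig [-7.8  2.2 -0.1] F along a 4.4 M [0.84 1.85 0.35] grip 0.154 51.6 q [ 0.05 -0.39 -0.66  0.71 -0.13  0.58]
```

Emit:
{"method": "drive_tool", "body": {
  "series": [
    [[-0.01,-0.03,0],[0,0,0],0.05],
    [[-0.04,-0.11,-0.001],[0,0,0],0.05],
    [[-0.08,-0.22,-0.002],[0,0,0],0.05],
    [[-0.122,-0.33,-0.003],[0,0,0],0.05],
    [[-0.16,-0.42,-0.004],[0,0,0],0.05]
  ]
}}

```text
t: 8.58
position: [0.5767, -0.0436, 0.1006]
tcp_rot: [0.298, 0.268, 0.916, 0.029]
force: [-4.8, 3.8, -0.8]
gripper_width: 0.16
grasp_force: 51.3
```

```bash
python3 -c "
from plan import *
show()"
```

```text
t 8.58 jig pos mm [-38.9  40.5 100.6] d 73.4 rot err [  0.1   0.1 -68.1] F jig [-5.4  2.9 -0.8] F along a 2.5 M [0.78 1.43 0.42] grip 0.16 51.3 q [-0.03 -0.41 -0.68  0.7  -0.09  0.51]
```

Emit:
{"method": "drive_tool", "body": {
  "series": [
    [[-0.012,-0.032,0],[0,0,0],0.05],
    [[-0.024,-0.065,0],[0,0,0],0.05],
    [[-0.037,-0.097,-0.001],[0,0,0],0.05],
    [[-0.05,-0.13,-0.001],[0,0,0],0.05],
    [[-0.062,-0.163,-0.001],[0,0,0],0.05]
  ]
}}

```text
t: 9.0
position: [0.5741, -0.0569, 0.1006]
tcp_rot: [0.298, 0.268, 0.916, 0.029]
force: [-3.2, 3.7, -1.3]
gripper_width: 0.16
grasp_force: 51.2
```

```bash
python3 -c "
from plan import *
show()
im=r.snapshot('top')[:,:,::-1]
cv2.imwrite('pics/top2.png',cv2.resize(im[160:230,280:380],(800,560),interpolation=cv2.INTER_CUBIC))"
```

```text
t 9.0 jig pos mm [-39.   27.  100.6] d 73.5 rot err [  0.1   0.1 -68.1] F jig [-3.8  3.  -1.3] F along a 1.1 M [0.83 1.29 0.39] grip 0.16 51.2 q [-0.07 -0.42 -0.68  0.7  -0.07  0.48]
```

View pics/top2.png

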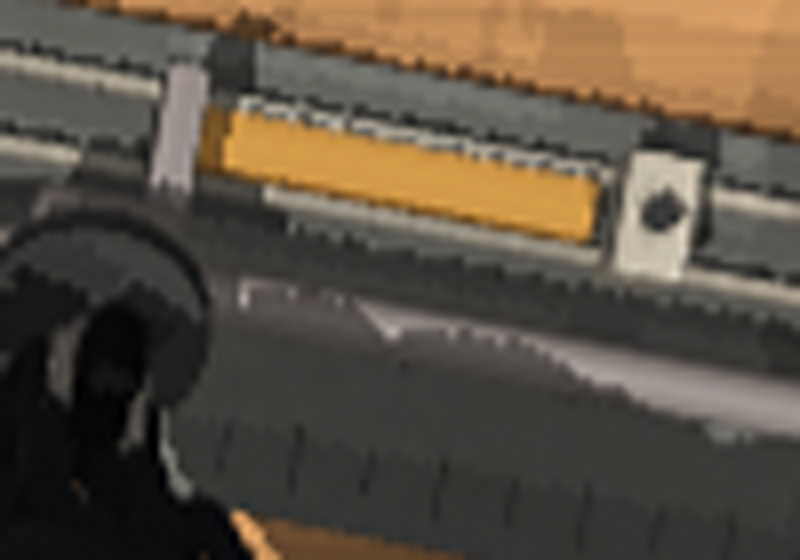

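The foot's arm is at the tube's near end (205,140). The tube's far end is at (598,210) and the fence face at about (622,212), so a few mm of gap remain. Now in small steps.

Emit:
{"method": "drive_tool", "body": {
  "series": [
    [[-0.004,-0.01,0],[0,0,0],0.05],
    [[-0.008,-0.02,0],[0,0,0],0.05],
    [[-0.012,-0.03,0],[0,0,0],0.05],
    [[-0.016,-0.04,0],[0,0,0],0.05],
    [[-0.018,-0.046,0],[0,0,0],0.05]
  ]
}}

```text
t: 9.47
position: [0.5734, -0.0607, 0.1006]
tcp_rot: [0.298, 0.268, 0.916, 0.029]
force: [-3.7, 3.9, -1.8]
gripper_width: 0.158
grasp_force: 51.1
```

```bash
python3 -c "
from plan import *
show()"
```

```text
t 9.47 jig pos mm [-39.   23.1 100.6] d 73.5 rot err [  0.1   0.  -68.1] F jig [-4.4  3.1 -1.8] F along a 1.0 M [0.79 1.41 0.41] grip 0.158 51.1 q [-0.08 -0.42 -0.68  0.7  -0.06  0.47]
```

Emit:
{"method": "drive_tool", "body": {
  "series": [
    [[-0.002,-0.006,0],[0,0,0],0.05],
    [[-0.005,-0.012,0],[0,0,0],0.05],
    [[-0.007,-0.018,0],[0,0,0],0.05],
    [[-0.01,-0.024,0],[0,0,0],0.05],
    [[-0.012,-0.03,0],[0,0,0],0.05]
  ]
}}

```text
t: 9.88
position: [0.5731, -0.0622, 0.1006]
tcp_rot: [0.298, 0.267, 0.916, 0.03]
force: [-2.5, 10.2, -1.8]
gripper_width: 0.154
grasp_force: 51.0
```

```bash
python3 -c "
from plan import *
show()"
```

```text
t 9.88 jig pos mm [-39.   21.5 100.6] d 73.5 rot err [  0.    0.2 -68.1] F jig [-4.4  9.6 -1.8] F along a 1.0 M [2.11 1.23 1.33] grip 0.154 51.0 q [-0.08 -0.42 -0.68  0.7  -0.06  0.47]
```

Emit:
{"method": "drive_tool", "body": {
  "series": [
    [[-0.001,-0.003,0],[0,0,0],0.05],
    [[-0.002,-0.005,0],[0,0,0],0.05],
    [[-0.002,-0.005,0],[0,0,0],0.05],
    [[-0.002,-0.005,0],[0,0,0],0.05],
    [[-0.002,-0.005,0],[0,0,0],0.05]
  ]
}}

```text
t: 10.3
position: [0.5731, -0.0623, 0.1006]
tcp_rot: [0.298, 0.267, 0.916, 0.031]
force: [-2.4, 10.5, -1.8]
gripper_width: 0.151
grasp_force: 50.9
```

```bash
python3 -c "
from plan import *
show()
im=r.snapshot('top')[:,:,::-1]
cv2.imwrite('pics/top3.png',cv2.resize(im[160:230,280:380],(800,560),interpolation=cv2.INTER_CUBIC))"
```

```text
t 10.3 jig pos mm [-39.   21.5 100.6] d 73.5 rot err [ -0.    0.2 -68.1] F jig [-4.3  9.8 -1.8] F along a 1.0 M [2.13 1.23 1.28] grip 0.151 50.9 q [-0.08 -0.42 -0.68  0.7  -0.06  0.47]
```

View pics/top3.png

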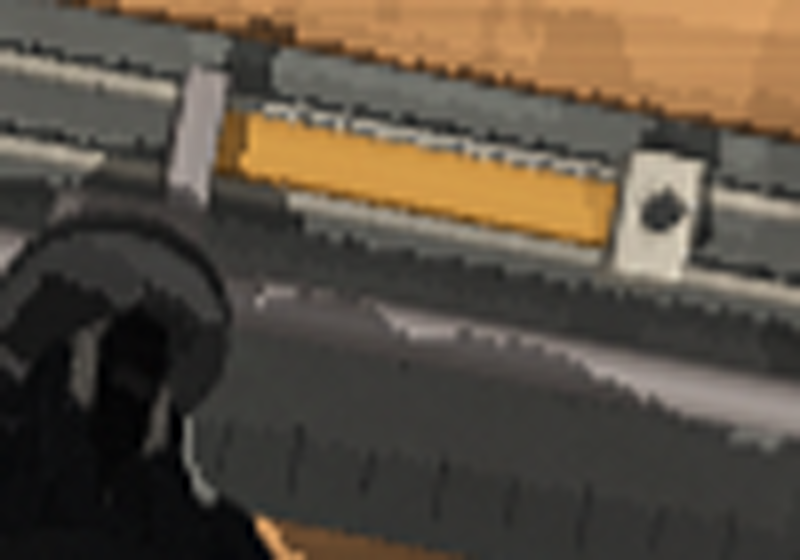

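The tube's end now meets the fence edge at (617,212), and the force rose to about 10 N with motion stalled, so it is home. Now push the screw in.

Emit:
{"method": "drive_tool", "body": {
  "series": [
    [[0,0,0.02],[0,0,0],0.05],
    [[0,0,0.05],[0,0,0],0.05],
    [[0,0,0.08],[0,0,0],0.05],
    [[0,0,0.1],[0,0,0],0.05],
    [[0,0,0.113],[0,0,0],0.05]
  ]
}}

```text
t: 10.77
position: [0.5782, -0.0632, 0.094]
tcp_rot: [0.299, 0.267, 0.916, 0.031]
force: [-20.3, 12.0, 16.3]
gripper_width: 0.155
grasp_force: 55.0
```

```bash
python3 -c "
from plan import *
show()"
```

```text
t 10.77 jig pos mm [-33.8  21.5  94. ] d 65.1 rot err [ -0.    0.2 -68.1] F jig [-22.2   8.   16.3] F along a 26.1 M [1.93 2.31 1.07] grip 0.155 55.0 q [-0.08 -0.4  -0.69  0.68 -0.06  0.47]
```

Bottomed at 26 N, with an 8 N push kept on the tube. Turning back clockwise.

Emit:
{"method": "drive_tool", "body": {
  "series": [
    [[0,0,0],[0,0,0.05],0.05],
    [[0,0,0],[0,0,0.12],0.05],
    [[0,0,0],[0,0,0.19],0.05],
    [[0,0,0],[0,0,0.26],0.05],
    [[0,0,0],[0,0,0.33],0.05]
  ]
}}

```text
t: 11.18
position: [0.5784, -0.063, 0.0944]
tcp_rot: [0.281, 0.495, 0.815, 0.107]
force: [-11.8, 13.0, 6.7]
gripper_width: 0.159
grasp_force: 53.0
```

```bash
python3 -c "
from plan import *
show()"
```

```text
t 11.18 jig pos mm [-33.6  21.8  94.4] d 65.3 rot err [ -0.    0.2 -38.1] F jig [-14.   10.6   6.7] F along a 13.5 M [2.29 1.62 1.42] grip 0.159 53.0 q [-0.08 -0.41 -0.69  0.68 -0.06  0.99]
```

Emit:
{"method": "drive_tool", "body": {
  "series": [
    [[0,0,0.006],[0,0,0.05],0.05],
    [[0,0,0.006],[0,0,0.12],0.05],
    [[0,0,0.006],[0,0,0.19],0.05],
    [[0,0,0.006],[0,0,0.26],0.05],
    [[0,0,0.006],[0,0,0.33],0.05]
  ]
}}

```text
t: 11.6
position: [0.579, -0.0628, 0.0947]
tcp_rot: [0.244, 0.687, 0.661, 0.176]
force: [-14.1, 14.4, 11.0]
gripper_width: 0.155
grasp_force: 53.8
```

Emit:
{"method": "drive_tool", "body": {
  "series": [
    [[0,0,0],[0,0,0.03],0.05],
    [[0,0,0],[0,0,0.05],0.05],
    [[0,0,0],[0,0,0.07],0.05],
    [[0,0,0],[0,0,0.08],0.05],
    [[0,0,0],[0,0,0.08],0.05]
  ]
}}

```text
t: 12.02
position: [0.5792, -0.0628, 0.0949]
tcp_rot: [0.233, 0.726, 0.619, 0.191]
force: [-13.3, 14.2, 10.1]
gripper_width: 0.155
grasp_force: 53.7
```

```bash
python3 -c "
from plan import *
show()"
```

```text
t 12.02 jig pos mm [-33.   22.1  94.9] d 65.3 rot err [-0.   0.2 -1.5] F jig [-15.7  11.4  10.1] F along a 17.3 M [2.45 1.74 1.61] grip 0.155 53.7 q [-0.08 -0.4  -0.68  0.68 -0.06  1.63]
```

Emit:
{"method": "drive_tool", "body": {
  "series": [
    [[0,0,-0.02],[0,0,0],0.05],
    [[0,0,-0.05],[0,0,0],0.05],
    [[0,0,-0.08],[0,0,0],0.05],
    [[0,0,-0.1],[0,0,0],0.05],
    [[0,0,-0.112],[0,0,0],0.05]
  ]
}}

```text
t: 12.43
position: [0.5742, -0.062, 0.1016]
tcp_rot: [0.233, 0.725, 0.619, 0.19]
force: [6.8, 10.6, -8.5]
gripper_width: 0.156
grasp_force: 49.7
```

```bash
python3 -c "
from plan import *
show()"
```

```text
t 12.43 jig pos mm [-38.   22.  101.6] d 73.7 rot err [-0.   0.2 -1.5] F jig [ 4.7 11.7 -8.5] F along a -9.6 M [2.11 0.24 1.52] grip 0.156 49.7 q [-0.08 -0.42 -0.68  0.7  -0.06  1.63]
```

Emit:
{"method": "drive_tool", "body": {
  "series": [
    [[0.004,0,0.004],[0,0,0],0.05],
    [[0.01,0,0.004],[0,0,0],0.05],
    [[0.01,0,0.004],[0,0,0],0.3],
    [[0.01,0,0.004],[0,0,0],0.5],
    [[0.01,0,0.004],[0,0,0],0.6]
  ]
}}

```text
t: 12.85
position: [0.5742, -0.0636, 0.101]
tcp_rot: [0.235, 0.727, 0.618, 0.189]
force: [0.1, -0.2, 0.1]
gripper_width: 0.571
grasp_force: 0.0
```

Emit:
{"method": "drive_tool", "body": {
  "series": [
    [[0,0,0],[0,0,0],0.6],
    [[0,0,-0.1],[0,0,0],0.6],
    [[0,0,-0.3],[0,0,0],0.6],
    [[0,0,-0.6],[0,0,0],0.6],
    [[0,0,-0.9],[0,0,0],0.6]
  ]
}}

```text
t: 13.27
position: [0.5322, -0.0557, 0.1598]
tcp_rot: [0.234, 0.727, 0.618, 0.188]
force: [-0.3, 0.2, 0.2]
gripper_width: 0.601
grasp_force: 0.0
```

Emit:
{"method": "drive_tool", "body": {
  "series": [
    [[0,0,-0.2],[0,0,0],0.6],
    [[0,0,-0.4],[0,0,0],0.6],
    [[0,0,-0.6],[0,0,0],0.6],
    [[0,0,-0.7],[0,0,0],0.6],
    [[0,0,-0.7],[0,0,0],0.6]
  ]
}}

```text
t: 13.68
position: [0.5018, -0.0496, 0.208]
tcp_rot: [0.235, 0.726, 0.618, 0.19]
force: [-0.5, -0.1, 1.0]
gripper_width: 0.593
grasp_force: 0.0
```

```bash
python3 -c "
from plan import *
show()
c=r.get_calibration('wrist'); im=r.snapshot('wrist')[:,:,::-1]
t=r.snapshot('top')[:,:,::-1]
a=cv2.resize(im[100:340,130:430],(400,320)); b=cv2.resize(t[160:230,270:370],(400,320),interpolation=cv2.INTER_CUBIC)
a=cv2.resize(im[110:350,150:400],(400,384),interpolation=cv2.INTER_CUBIC);b=cv2.resize(b,(400,384))
cv2.imwrite('pics/f.png',cv2.convertScaleAbs(np.hstack([a,b]),alpha=1.7))
print([((proj(c,w(np.array([0,y,.048])+A*.085))[0]-[150,110])*1.6).round() for y in (.02,.022)])"
```

```text
t 13.68 jig pos mm [-111.4   20.7  208. ] d 203.0 rot err [-0.2 -0.  -1.4] F jig [-0.5 -0.2  1. ] F along a 1.0 M [0.07 0.47 0.  ] grip 0.593 0.0 q [-0.06 -0.64 -0.61  1.   -0.07  1.65]
[array([159., 141.]), array([159., 137.])]
```

View pics/f.png

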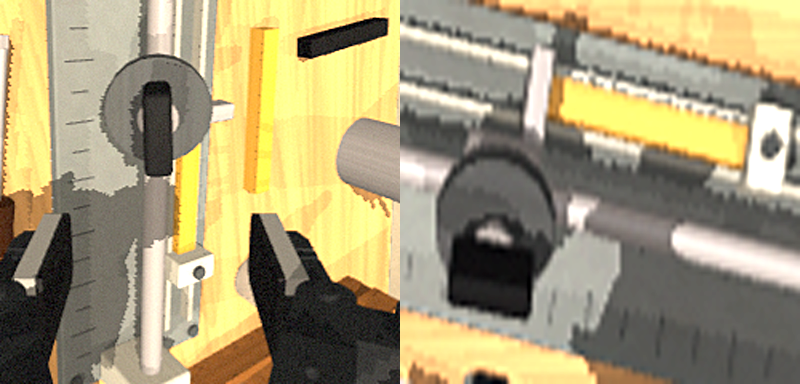

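The head at (158,128) is parallel to the shaft and sprung out. The tube touches both fence and foot, and the gripper is clear.

```bash
python3 -c "
from workcell import r
print(r.close_job())"
```

```text
the job is handed in; nothing more can be done
None
```

The length stop is set and the job handed in at about 14 s: the final pictures show the tube home between foot and fence and the screw turned back parallel to the shaft and sprung out. The other bench items weren't touched, but I didn't test the clamp's hold separately.

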